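# Snap the orange inspection lamp back into its bench clips

## Robot

A 7-joint arm with a two-finger parallel gripper is mounted at the origin on the work surface. World frame = base frame: x ahead of the robot, y to its left, z up, the work surface at z = 0. Lengths are in mm, angles in rad, forces in N, time in s.
With the tool pointing down it reaches from about 400 to 875 mm from the base axis. Payload 4.4 kg.
Tool frame: the origin (TCP) lies at the very end of the fingers, on their centre line; the grasp point (between the pads) lies 19 mm behind it; x points along the fingers, z is the direction in which the jaws open and shut, and the axes are right-handed (so a half turn about x gives the same grasp; the last joint's range is limited). The gripper opens to 85 mm and grips with 20 to 120 N. Pads are 22 mm wide; open, the fingers measure 114 mm over their backs; the gripper's body (76 mm by 85 mm) begins 54 mm behind the grasp point. The pads swing forward as they close: fully open they stand 13 mm farther back than shut.
Start: joints at [-1.382, 0.628, 0.038, 1.517, -0.027, 0.996, -0.02], TCP at [163.809, 629.035, 231.313] pointing down, gripper open.
Joint ranges: [-3.06, 3.06], [-0.37, 2.12], [-1.25, 1.32], [0.18, 2.47], [-1.1, 4.24], [0.23, 1.98], [-2.94, 2.94]. Speed limits (rad/s): [2.57, 2.57, 3.14, 3.14, 3.14, 3.14, 3.14].

## Interface

Orientations are given as a 3x3 rotation matrix whose columns are the frame's x, y, z axes.
In Python, from cell import arm gives the robot as it stands. The module is installed in compiled form; this text tells all that it offers.
- The arm moves only by the tool jog_arm, never from a script. Its argument "series" is a list of rows, each a list of 3 entries, a list of its own where there are three numbers: the opening, from -1 (shut) to 1 (fully open), then the shift along the tool's x, y, z in mm, then the turn, a rotation vector about the tool's x, y, z in rad. In form: [[hand, [x, y, z], [wx, wy, wz]], ...]. A call has exactly 5 rows; each row shifts and turns the pose as measured when the row begins, along the tool's axes as they then stand; what a row does not reach is not made up. A row lasts 1/12 s, in which the tool goes at most 41.7 mm and 7.16 degrees, less where a joint would pass 70% of its speed; a pose out of reach is approached as far as the arm can. A call is refused whole if a number of a shift passes 41.7 or a number of a turn 0.125, either way. A call with a gripper value outside its range is refused whole. The fingers move at their own pace and stop on an object; "newtons" is the grip in N (left out, the last holds). Time passes only in rows, so rows that do not move let the fingers close, or fill a call up. It gives the time, the measured TCP pose, the force and the opening at its end, in the units of the state.
- arm.get_obs(): the state, without advancing time (a new reading comes with each control period).
- arm.read_camera(name): name is "side" or "top" or "wrist"; returns a dict with "color" (400x640x3 uint8, red, green, blue), "depth" (400x640 float32, mm along the optical axis (not along the pixel's ray), 0 where there is no reading), "K" (3x3 intrinsics, pixels), "k1" (the pictures are not rectified: a ray, as slopes to the right and down, at radius r is drawn at 1 + k1 r^2 times it, then the intrinsics apply), "pose" (4x4, takes a point from camera to world coordinates). Camera axes: x right, y up, looking along -z (the intrinsics and any distortion apply to the point x, -y, -z); pixel columns grow to the right and rows downward; lengths in mm; the calibration is good to about 2 mm. A picture is of the moment at which its call begins.
- arm.sign_off(): hands the job in, once; it reports no verdict.
The state is a dict: "t": time; "joints": joint angles; "qd": joint speeds; "joint_efforts": joint torques, N m; "eef_pos": TCP position; "orientation": TCP orientation; "wrist_force": force on the tool from outside, world axes, zero at the start; "wrist_torque": the same for the moment, N m; "grip_width": finger opening in mm.
Only numpy, scipy, OpenCV 4.12 (cv2) and the standard library are available. Lean on these libraries where they do the work, as an engineer would, in place of code of your own. Each camera call takes 0.05 s, during which the arm holds its last target. There are 200 camera calls.

## Task

The welding is done: put the orange inspection lamp back into the spring-clip rack on the bench. Lay it along the rack over both clips and push it down with the gripper (do not drop it in) until it snaps fully home in both; stop pushing then, without bearing down hard on the rack, and let go. Leave the blue lamp and the red welding magnet where they lie.

Things in the scene. Friction and masses are not known exactly. Their poses are not given: they have to be found in the camera images.
- lamp_center (a point): ORANGE inspection lamp, 200 g, loose; its centre, 16 mm above the bench as it lies. x: along it (212 mm long), z: up. Middle: orange block 86 long, 30 wide (y), 32 mm high, white strip on top; grip it there. Then on each side a round black neck, 26 mm across, from 43 to 81 mm off centre, and a 31 mm orange end cap. Goes in the rack either way round.
- rack_seat (a point): Clip rack, fixed; point: the lamp's centre when home, 50 mm above the bench; x: along the rack, z: up. Green plate 190x100x12 mm; at x = +-62 two clips, 14 mm wide, for the necks (12 mm play along x), lips 81 mm high, mouth 56 mm wide; free between them. Lamp first rests on white noses 20 mm above home; push there 15 N, fading to 0 at 6 mm; below that the clips pull it home onto black saddles.
- blue_center (a point): BLUE inspection lamp, loose, same shape and size as the orange one; leave it alone. This point is its centre, 16 mm above the bench; x along the lamp.
- magnet: Red arrow-shaped welding magnet, about 113 x 75 x 18 mm, loose, flat on the bench; leave it alone. Origin at the underside, in the middle of its square part (75 mm); x towards the arrow's point, 75 mm away.
Things that resemble listed ones, but are neither listed nor needed, are in the scene too. Of the things like the part that bears rack_seat, leave any that is purple or yellow; of the rest the larger one is meant.

How it is judged (in metres and radians):
On the way:
1. The gripper holds or pushes the orange lamp while it goes down between the noses of the clips (its centre 4 to 19 mm above home) (z of lamp_center in the frame of rack_seat between 0.004 and 0.019 m and horizontal distance between lamp_center and rack_seat below 0.02 m and contact force between the fingers and lamp above 2 N), for 0.04 s.
At the end, for the whole second after the job is handed in: The orange lamp lies still and let go, snapped home in both clips: its centre within 5 mm of the home height and 16 mm sideways of the rack's home point, its long axis within 7 degrees of the rack's (z of lamp_center in the frame of rack_seat between -0.005 and 0.005 m and horizontal distance between lamp_center and rack_seat below 0.016 m and angle between the x axis of lamp_center and the x axis of rack_seat, either way round below 0.12 rad and linear speed of lamp below 0.02 m/s); the robot touches nothing.
It fails at once if The lamp is rammed against the rack: over 100 N of contact force in all, the jaws' own squeeze of about 30 N included (contact force between lamp and rack above 100 N).
It fails at once if The blue lamp is moved by more than 30 mm (distance of blue_center from where it was at the start of the episode above 0.03 m).
It fails at once if The red magnet is moved by more than 30 mm (distance of magnet from where it was at the start of the episode above 0.03 m).
It also fails if it takes over 35 s, if anything falls off the work surface, if the arm or the gripper's body presses on something with over 40 N, if the wrist force passes 120 N, or if a joint passes its speed limit or range.

## Working session

There is one attempt and no reset: what is moved stays moved. The work goes in short steps, Python scripts to look and compute and a tool call to move; the robot and the scene stay as the last step left them, time stands still between calls to the robot, and variables do not carry over. Pictures are saved under pics/ and viewed, about 8 in all and at most 12, crops included, and the job is handed in when it is done.

Besides the shell and the picture viewer there is one more tool, called after "Emit:" by a JSON object that holds its "fn" and its "kwargs", one argument or row to a line. jog_arm: Moves the arm, as the interface text tells. Its arguments: {"type":"object","properties":{"series":{"type":"array","items":{"type":"array"}},"newtons":{"type":"number"}},"required":["series"]}

```bash
mkdir -p pics; cat > h.py <<'E'
import numpy as np, cv2
from cell import arm
def grab(n):
    d=arm.read_camera(n); cv2.imwrite
    return d
def save(d,f): cv2.imwrite('pics/'+f,d['color'][:,:,::-1])
def rays(d,uv):
    K=d['K']; uv=np.asarray(uv,float).reshape(-1,2)
    m=np.c_[(uv[:,0]-K[0,2])/K[0,0],(uv[:,1]-K[1,2])/K[1,1]]
    s=m.copy()
    for _ in range(20): s=m/(1+d['k1']*(s**2).sum(1,keepdims=True))
    return np.c_[s[:,0],-s[:,1],-np.ones(len(s))]
def onplane(d,uv,z):
    r=rays(d,uv)@d['pose'][:3,:3].T; o=d['pose'][:3,3]
    return o+r*((z-o[2])/r[:,2])[:,None]
def cloud(d):
    h,w=d['depth'].shape; u,v=np.meshgrid(np.arange(w),np.arange(h))
    c=rays(d,np.c_[u.ravel(),v.ravel()])*d['depth'].reshape(-1,1)
    return (c@d['pose'][:3,:3].T+d['pose'][:3,3]).reshape(h,w,3)
E
python3 - <<'E'
from h import *
o=arm.get_obs(); print(o['t'],o['eef_pos'],o['orientation'],o['grip_width'])
a=grab('top');b=grab('side')
for n,d in(('top',a),('side',b)): save(d,n+'0.png'); print(d['pose'].round(2),d['K'],d['k1'],(d['depth']>0).mean())
E
```

```text
0.0 [163.63646991 628.40643996 230.39447944] [[-4.63787060e-04 -9.67719280e-01  2.52030117e-01]
 [-1.86020232e-03  2.52030543e-01  9.67717492e-01]
 [-9.99998162e-01 -2.00121574e-05 -1.91704215e-03]] 85.27176021781912
[[-3.0000e-02  9.9000e-01 -1.5000e-01  4.2248e+02]
 [-1.0000e+00 -3.0000e-02 -0.0000e+00  4.1480e+01]
 [-1.0000e-02  1.5000e-01  9.9000e-01  8.6707e+02]
 [ 0.0000e+00  0.0000e+00  0.0000e+00  1.0000e+00]] [[384.00114953   0.         314.76153046]
 [  0.         384.00114953 204.02065174]
 [  0.           0.           1.        ]] -0.09179344948860278 0.99598046875
[[ 9.6000e-01  2.0000e-01 -1.8000e-01  3.9529e+02]
 [-2.7000e-01  6.8000e-01 -6.8000e-01 -5.3040e+02]
 [-2.0000e-02  7.0000e-01  7.1000e-01  6.4838e+02]
 [ 0.0000e+00  0.0000e+00  0.0000e+00  1.0000e+00]] [[368.11615925   0.         320.96171437]
 [  0.         368.11615925 197.36486515]
 [  0.           0.           1.        ]] 0.020148321299229662 0.995921875
```

View pics/top0.png

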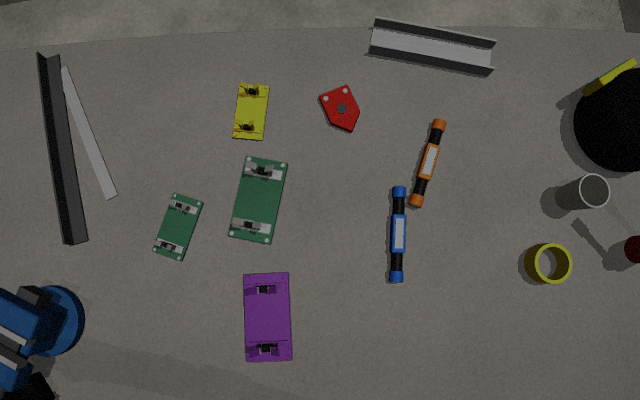

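View pics/side0.png

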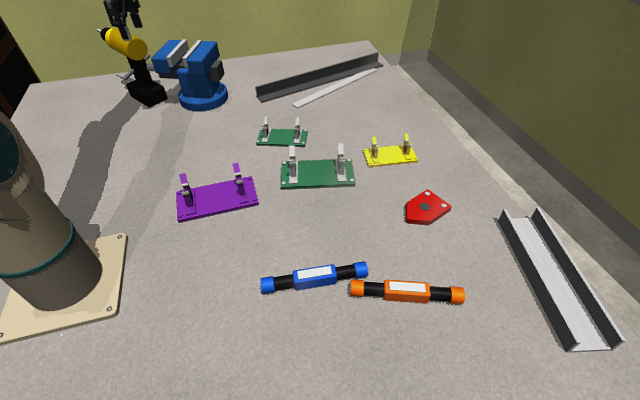

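The top view shows the orange lamp at about (429,163), the blue one at (398,235), the magnet at (340,108) and the larger green rack at (258,199). The decoys are the small green, yellow and purple racks.

```bash
cat >> h.py <<'E'
def big(m,k=1):
    n,l,s,c=cv2.connectedComponentsWithStats(m.astype('uint8'),connectivity=8)
    i=1+np.argsort(-s[1:,4]); return [l==j for j in i[:k]]
def rect(P):
    (c,s,a)=cv2.minAreaRect(P[:,:2].astype('float32')); b=cv2.boxPoints((c,s,a))
    e=b[1]-b[0],b[2]-b[1]; e=max(e,key=np.linalg.norm); return np.array(c),sorted(s),np.arctan2(e[1],e[0])%np.pi
def measure(d):
    hsv=cv2.cvtColor(d['color'],cv2.COLOR_RGB2HSV); H,S,V=[hsv[:,:,i].astype(int) for i in range(3)]
    pts=lambda m:np.argwhere(m)[:,::-1]
    out={}
    g=big(cv2.morphologyEx(((H>60)&(H<85)&(S>80)&(V>40)).astype('uint8'),cv2.MORPH_CLOSE,np.ones((3,3))))[0]
    out['rack']=rect(onplane(d,pts(g),12))
    for n,lo,hi in(('orange',6,17),('blue',100,125)):
        m=(H>=lo)&(H<=hi)&(S>150)&(V>70)
        out[n+'_m']=m
    return out
E
python3 - <<'E'
from h import *
for n in('top','side'):
    d=grab(n);C=cloud(d);r=measure(d)
    print(n,'rack',r['rack'])
    for k in('orange_m','blue_m'):
        m=r[k].copy(); 
        x0=(350,90,460,290) if n=='top' else (250,250,480,310)
        w=np.zeros_like(m); w[x0[1]:x0[3],x0[0]:x0[2]]=1; m&=w
        for c in big(m,3):
            p=np.argwhere(c)[:,::-1]; P=onplane(d,p,16)
            print(k,len(p),p.mean(0).round(1),P.mean(0).round(1),np.median(C[c],0).round(1))
        p=np.argwhere(m)[:,::-1]; print(' rect16',rect(onplane(d,p,16)))
    # tall clip pieces near rack
    c,_,a=r['rack']; R=np.array([[np.cos(a),np.sin(a)],[-np.sin(a),np.cos(a)]])
    L=(C[:,:,:2]-c)@R.T; k=(C[:,:,2]>60)&(abs(L[:,:,0])<95)&(abs(L[:,:,1])<50)
    for s in(-1,1):
        q=k&(L[:,:,0]*s>0)
        if q.sum(): print('clip',s,q.sum(),np.percentile(L[q],[2,50,98],axis=0).round(1).tolist(),np.percentile(C[q][:,2],98))
    q=(abs(L[:,:,0])<40)&(abs(L[:,:,1])<35);print('plate z',np.median(C[q][:,2]))
E
```

```text
top rack (array([565.30340576, 174.42288208]), [99.17766571044922, 188.54360961914062], np.float32(2.916536))
orange_m 180 [427.7 160.6] [ 642.7 -216.3   16. ] [ 638.5 -210.    32.2]
orange_m 127 [416.4 199.4] [ 553.3 -183.6   16. ] [ 551.6 -179.5   29.7]
orange_m 116 [439.3 124. ] [ 730.1 -250.8   16. ] [ 725.3 -246.    29.5]
 rect16 (array([ 641.27679443, -218.26144409]), [30.25426483154297, 215.65245056152344], np.float32(2.7782385))
blue_m 213 [397.9 233.2] [ 478.7 -137.3   16. ] [ 476.  -131.8   32.9]
blue_m 133 [396.3 276.1] [ 384.5 -128.6   16. ] [ 385.2 -125.1   30.5]
blue_m 123 [399.3 191.4] [ 572.6 -146.1   16. ] [ 570.4 -142.3   30.8]
 rect16 (array([ 478.28765869, -138.02095032]), [29.10441017150879, 214.23655700683594], np.float32(3.051596))
clip -1 134 [[-68.3, -29.2], [-61.0, -13.1], [-54.5, 28.1]] 82.19689039792203
clip 1 140 [[53.9, -29.6], [61.0, -11.8], [67.6, 28.0]] 82.53982378031667
plate z 12.880330462431061
side rack (array([566.04821777, 168.73997498]), [106.29501342773438, 185.841552734375], np.float32(2.914753))
orange_m 613 [406.1 293.5] [ 638.3 -219.4   16. ] [ 634.6 -224.3   26.7]
orange_m 210 [457.1 294.8] [ 729.2 -248.5   16. ] [ 724.5 -253.9   27. ]
orange_m 193 [356.8 287.6] [ 552.4 -181.5   16. ] [ 549.8 -188.3   26.8]
 rect16 (array([ 642.26062012, -214.79464722]), [44.730281829833984, 215.28170776367188], np.float32(2.780139))
blue_m 456 [316.5 279.1] [ 482.3 -141.4   16. ] [ 482.9 -148.1   26.9]
blue_m 201 [267.4 284.5] [ 386.5 -126.3   16. ] [ 386.6 -134.    27.4]
blue_m 182 [360.6 269.2] [ 573.6 -144.1   16. ] [ 571.1 -151.4   27.2]
 rect16 (array([ 480.38708496, -134.83258057]), [44.63871383666992, 214.0438995361328], np.float32(3.045852))
clip -1 82 [[-67.6, -36.7], [-61.2, -22.7], [-54.3, 23.2]] 79.2563988433734
clip 1 73 [[55.7, -35.0], [62.6, -22.5], [68.2, 24.2]] 78.69997333584486
plate z 10.491946671795233
```

Emit:
{"fn": "jog_arm", "kwargs": {
  "series": [
    [1,[0,-28,-29],[0,0,0]],
    [1,[0,-28,-29],[0,0,0]],
    [1,[0,-28,-29],[0,0,0]],
    [1,[0,-28,-29],[0,0,0]],
    [1,[0,-28,-29],[0,0,0]]
  ],
  "newtons": 50
}}

```text
t: 0.62
eef_pos: [257.3, 456.6, 227.2]
orientation: [[-0.005, -0.972, 0.235], [0.005, 0.234, 0.972], [-1.0, 0.006, 0.004]]
wrist_force: [1.3, 0.4, -0.9]
grip_width: 85.2
```

```bash
python3 -c "
from h import *
o=arm.get_obs();print(o['t'],o['joints'],o['eef_pos'],o['orientation'])"
```

```text
0.6167 [-1.12628036  0.45277848  0.02859065  1.87402201 -0.02704857  0.81306069
  0.25206909] [257.32788069 456.56053174 227.18990086] [[-0.00542576 -0.9720956   0.23452228]
 [ 0.00508471  0.23449588  0.97210382]
 [-0.99997235  0.00646688  0.00367051]]
```

Emit:
{"fn": "jog_arm", "kwargs": {
  "series": [
    [1,[0,-28,-30],[0,0,0]],
    [1,[0,-28,-30],[0,0,0]],
    [1,[0,-28,-30],[0,0,0]],
    [1,[0,-28,-30],[0,0,0]],
    [1,[0,-28,-30],[0,0,0]]
  ]
}}

```text
t: 1.03
eef_pos: [358.3, 273.9, 226.0]
orientation: [[-0.004, -0.973, 0.232], [0.005, 0.232, 0.973], [-1.0, 0.006, 0.004]]
wrist_force: [0.5, 0.7, 0.6]
grip_width: 85.3
```

Emit:
{"fn": "jog_arm", "kwargs": {
  "series": [
    [1,[0,-28,-30],[0,0,0]],
    [1,[0,-28,-30],[0,0,0]],
    [1,[0,-28,-30],[0,0,0]],
    [1,[0,-28,-30],[0,0,0]],
    [1,[0,-28,-30],[0,0,0]]
  ]
}}

```text
t: 1.45
eef_pos: [459.6, 91.7, 225.4]
orientation: [[-0.003, -0.973, 0.231], [0.007, 0.231, 0.973], [-1.0, 0.004, 0.006]]
wrist_force: [0.2, 0.7, -0.2]
grip_width: 85.4
```

Emit:
{"fn": "jog_arm", "kwargs": {
  "series": [
    [1,[0,-28,-30],[0,0,0]],
    [1,[0,-28,-30],[0,0,0]],
    [1,[0,-28,-30],[0,0,0]],
    [1,[0,-28,-30],[0,0,0]],
    [1,[0,-28,-30],[0,0,0]]
  ]
}}

```text
t: 1.87
eef_pos: [560.6, -90.5, 224.2]
orientation: [[-0.002, -0.973, 0.232], [0.008, 0.232, 0.973], [-1.0, 0.004, 0.007]]
wrist_force: [0.3, 0.7, 1.3]
grip_width: 85.4
```

Emit:
{"fn": "jog_arm", "kwargs": {
  "series": [
    [1,[0,-24,-24],[0.03,0,0]],
    [1,[0,-24,-24],[0.03,0,0]],
    [1,[0,-24,-22],[0.03,0,0]],
    [1,[0,-22,-21],[0.03,0,0]],
    [1,[0,-18,-18],[0.01,0,0]]
  ]
}}

```text
t: 2.28
eef_pos: [639.4, -239.3, 222.1]
orientation: [[-0.002, -0.931, 0.366], [0.006, 0.366, 0.931], [-1.0, 0.004, 0.005]]
wrist_force: [0.6, -0.3, 0.2]
grip_width: 85.2
```

```bash
python3 - <<'E'
from h import *
d=grab('wrist');save(d,'w1.png');o=arm.get_obs();print(o['t'],o['eef_pos'],o['orientation'],d['pose'].round(2))
E
```

```text
2.3333 [ 640.06600431 -246.27834872  221.85296039] [[-1.15659693e-04 -9.28647176e-01  3.70964161e-01]
 [-2.73443247e-04  3.70964179e-01  9.28647136e-01]
 [-9.99999956e-01  5.96939803e-06 -2.96837902e-04]] [[ 3.7000e-01 -8.9000e-01 -2.7000e-01  5.7194e+02]
 [ 9.3000e-01  3.5000e-01  1.0000e-01 -2.1463e+02]
 [ 0.0000e+00 -2.9000e-01  9.6000e-01  3.6517e+02]
 [ 0.0000e+00  0.0000e+00  0.0000e+00  1.0000e+00]]
```

View pics/w1.png

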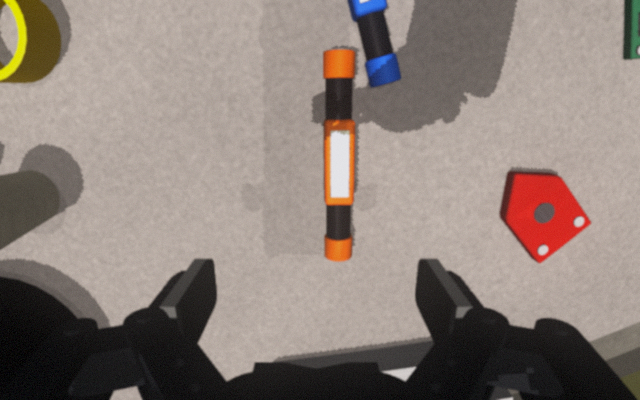

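Wrist view: the orange lamp runs vertically in the picture with its white strip at (340,163). A blue end cap is beside it at (383,68), and the magnet is off at (545,215).

```bash
cat >> h.py <<'E'
def lampw(d,box):
    m=measure(d)['orange_m']; w=np.zeros_like(m); w[box[1]:box[3],box[0]:box[2]]=1; m=m&w
    return rect(onplane(d,np.argwhere(m)[:,::-1],18))
def white(d,box,z=32):
    hsv=cv2.cvtColor(d['color'],cv2.COLOR_RGB2HSV); m=(hsv[:,:,1]<40)&(hsv[:,:,2]>205)
    w=np.zeros_like(m); w[box[1]:box[3],box[0]:box[2]]=1
    return rect(onplane(d,np.argwhere(big(m&w)[0])[:,::-1],z))
def totool(o,p,ang):
    R=o['orientation']; d=R.T@(np.asarray(p)-o['eef_pos']); a=np.arctan2(R[1,2],R[0,2])
    t=-(ang-a); t=(t+np.pi/2)%np.pi-np.pi/2
    return d.round(1),t.round(3)
E
python3 - <<'E'
from h import *
d=grab('wrist');o=arm.get_obs()
a=lampw(d,(310,30,365,270));b=white(d,(320,120,360,210));print(a,b,o['eef_pos'])
C=cloud(d);print(C[163,340],C[150,250])
print(totool(o,[*b[0],100],b[2]+np.pi/2),d['pose'][:3,3])
E
```

```text
(array([ 642.27722168, -215.49478149]), [30.753150939941406, 218.0148468017578], np.float32(2.7860203)) (array([ 642.15606689, -215.89723206]), [17.351865768432617, 60.60295486450195], np.float32(2.7792106)) [ 638.68994822 -243.47762617  221.67774161]
[ 640.02855543 -222.39324088   33.6991924 ] [ 598.26210248 -306.18906127    0.85976258]
(array([121.7,   6.7,  26.8]), np.float64(-0.017)) [ 572.50005353 -220.32316765  364.60428128]
```

Emit:
{"fn": "jog_arm", "kwargs": {
  "series": [
    [1,[20,2,9],[-0.01,0,0]],
    [1,[28,2,9],[-0.005,0,0]],
    [1,[28,2,6],[0,0,0]],
    [1,[25,1,2],[0,0,0]],
    [1,[5,0,0],[0,0,0]]
  ]
}}

```text
t: 2.8
eef_pos: [643.0, -216.4, 114.2]
orientation: [[0.003, -0.934, 0.358], [0.002, 0.358, 0.934], [-1.0, -0.003, 0.003]]
wrist_force: [-0.2, 0.9, 0.5]
grip_width: 85.2
```

```bash
python3 - <<'E'
from h import *
arm.read_camera('top');d=grab('wrist');o=arm.get_obs();save(d,'w2.png');o=arm.get_obs()
print(o['t'],o['eef_pos'],o['orientation'][:,0])
for f,bx in((white,(250,0,430,300)),):
    b=f(d,bx);print(b,totool(o,[*b[0],2],b[2]+np.pi/2))
E
```

```text
2.9 [ 644.66652647 -217.85761319  117.15581106] [ 7.24447334e-03 -3.11747976e-04 -9.99973710e-01]
(array([ 649.13720703, -218.77726746]), [17.6060791015625, 47.058319091796875], np.float32(2.7884994)) (array([115.2,  -3.7,   0.5]), np.float64(-0.013))
```

View pics/w2.png

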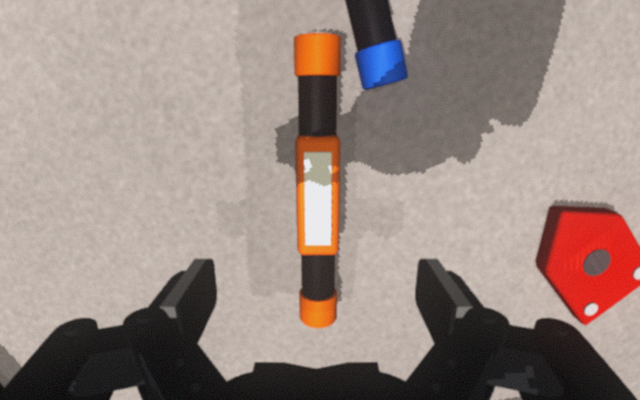

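The lamp sits between the fingers, with its block centre at about (318,198). The upper part of the strip is in shadow, so that fit is off along the lamp. I'll descend now.

Emit:
{"fn": "jog_arm", "kwargs": {
  "series": [
    [1,[24,1,0.5],[-0.01,0,0]],
    [1,[24,1,0],[0,0,0]],
    [1,[24,1,0],[0,0,0]],
    [1,[20,0,0],[0,0,0]],
    [1,[8,0,0],[0,0,0]]
  ]
}}

```text
t: 3.32
eef_pos: [653.3, -221.0, 27.9]
orientation: [[0.03, -0.937, 0.349], [-0.009, 0.348, 0.937], [-1.0, -0.031, 0.002]]
wrist_force: [-0.4, -0.2, -0.3]
grip_width: 85.4
```

Emit:
{"fn": "jog_arm", "kwargs": {
  "series": [
    [1,[0,0,0],[0,0,0]],
    [1,[0,0,0],[0,0,0]],
    [1,[0,0,0],[0,0,0]],
    [1,[0,0,0],[0,0,0]],
    [1,[0,0,0],[0,0,0]]
  ]
}}

```text
t: 3.73
eef_pos: [657.3, -223.1, 34.5]
orientation: [[0.038, -0.936, 0.349], [-0.012, 0.349, 0.937], [-0.999, -0.04, 0.002]]
wrist_force: [0.7, -0.1, -0.0]
grip_width: 85.3
```

```bash
python3 - <<'E'
from h import *
o=arm.get_obs()
print(o['t'],o['eef_pos'],o['orientation'],o['joints'].round(3),o['qd'].round(3),o['joint_efforts'].round(1))
print(totool(o,[642,-216,2],2.782-np.pi/2))
E
```

```text
3.7333 [ 657.28142554 -223.12869734   34.49917663] [[ 0.03791211 -0.93630648  0.34913155]
 [-0.01187021  0.34893611  0.93707133]
 [-0.99921057 -0.03967061  0.00211475]] [ 0.23   0.909  0.101  1.56  -0.133  0.64   1.61 ] [-0.    -0.022  0.004 -0.01   0.002  0.006  0.   ] [  0.  -63.7   2.8 -14.5  -0.   -0.2   0. ]
(array([31.8, 18.1,  1.3]), np.float64(0.003))
```

Emit:
{"fn": "jog_arm", "kwargs": {
  "series": [
    [1,[6,6,0.3],[0,0,0.015]],
    [1,[8,6,0.3],[0,0,0.012]],
    [1,[8,5,0.3],[0,0,0.01]],
    [1,[7,3,0.3],[0,0,0.008]],
    [1,[5,2,0],[0,0,0.004]]
  ]
}}

```text
t: 4.15
eef_pos: [638.1, -214.3, 0.8]
orientation: [[-0.007, -0.937, 0.349], [0.005, 0.349, 0.937], [-1.0, 0.008, 0.003]]
wrist_force: [-0.5, 0.9, 0.1]
grip_width: 85.4
```

```bash
python3 - <<'E'
from h import *
o=arm.get_obs()
print(o['t'],o['eef_pos'],o['orientation'],o['qd'].round(3))
print(totool(o,[642,-216,2],2.782-np.pi/2))
E
```

```text
4.15 [ 638.10226873 -214.32847913    0.8024991 ] [[-0.00663256 -0.93705758  0.34911187]
 [ 0.00521621  0.34908238  0.93707752]
 [-0.9999644   0.00803627  0.00257258]] [ 0.005  0.09  -0.015  0.04  -0.007 -0.064  0.006]
(array([-1.2, -4.2, -0.2]), np.float64(0.003))
```

Emit:
{"fn": "jog_arm", "kwargs": {
  "series": [
    [-0.2,[-2,-2,0],[0,0,0]],
    [-1,[1,-1,0],[0,0,0]],
    [-1,[1,0,0],[0,0,0]],
    [-1,[1,0,0],[0,0,0]],
    [-1,[1,0,0],[0,0,0.002]]
  ],
  "newtons": 50
}}

```text
t: 4.57
eef_pos: [641.2, -217.1, -0.0]
orientation: [[-0.009, -0.937, 0.35], [0.004, 0.349, 0.937], [-1.0, 0.01, 0.001]]
wrist_force: [2.4, -1.6, -1.4]
grip_width: 29.6
```

Emit:
{"fn": "jog_arm", "kwargs": {
  "series": [
    [-1,[1,0,0],[0,0,0]],
    [-1,[1,0,0],[0,0,0]],
    [-1,[1,0,0],[0,0,0]],
    [-1,[1,0,0],[0,0,0]],
    [-1,[1,0,0],[0,0,0]]
  ]
}}

```text
t: 4.98
eef_pos: [641.9, -217.5, -0.1]
orientation: [[-0.008, -0.937, 0.35], [0.004, 0.35, 0.937], [-1.0, 0.009, 0.001]]
wrist_force: [-2.3, 1.0, 8.3]
grip_width: 29.5
```

Emit:
{"fn": "jog_arm", "kwargs": {
  "series": [
    [-1,[-15,0,0],[0,0,0]],
    [-1,[-25,0,0],[0,0,0]],
    [-1,[-30,0,0],[0,0,0]],
    [-1,[-30,0,0],[0,0,0]],
    [-1,[-20,0,0],[0,0,0]]
  ]
}}

```text
t: 5.4
eef_pos: [637.7, -215.9, 118.7]
orientation: [[-0.022, -0.937, 0.35], [0.009, 0.35, 0.937], [-1.0, 0.024, 0.001]]
wrist_force: [1.3, -0.3, -1.7]
grip_width: 29.1
```

```bash
python3 - <<'E'
from h import *
o=arm.get_obs()
print(o['t'],o['eef_pos'],o['orientation'],o['wrist_force'],o['grip_width'])
print(totool(o,[565.5,174,130],2.916-np.pi/2))
E
```

```text
5.4 [ 637.73711692 -215.94434955  118.73777433] [[-2.19025717e-02 -9.36635969e-01  3.49618849e-01]
 [ 8.97158470e-03  3.49504521e-01  9.36891723e-01]
 [-9.99719855e-01  2.36569733e-02  7.48061104e-04]] [ 1.2802009  -0.26933271 -1.65158093] 29.068795330905736
(array([ -6.2, 204.2, 340.1]), np.float64(-0.132))
```

Emit:
{"fn": "jog_arm", "kwargs": {
  "series": [
    [-1,[-3,12,20],[-0.01,0,-0.006]],
    [-1,[-3,20,35],[-0.013,0,-0.006]],
    [-1,[-2,20,35],[-0.013,0,-0.004]],
    [-1,[-2,20,35],[-0.013,0,-0.002]],
    [-1,[0,20,35],[-0.013,0,0]]
  ]
}}

```text
t: 5.82
eef_pos: [608.2, -47.3, 139.0]
orientation: [[0.015, -0.951, 0.309], [-0.013, 0.309, 0.951], [-1.0, -0.018, -0.007]]
wrist_force: [-0.2, 1.1, -2.6]
grip_width: 29.4
```

Emit:
{"fn": "jog_arm", "kwargs": {
  "series": [
    [-1,[0,20,35],[-0.013,0,0]],
    [-1,[0,20,35],[-0.013,0,0]],
    [-1,[0,18,30],[-0.013,0,0]],
    [-1,[0,14,23],[-0.01,0,0]],
    [-1,[0,8,13],[0,0,0]]
  ]
}}

```text
t: 6.23
eef_pos: [566.5, 121.5, 139.8]
orientation: [[0.017, -0.968, 0.251], [-0.006, 0.251, 0.968], [-1.0, -0.018, -0.002]]
wrist_force: [0.1, 1.1, -1.1]
grip_width: 29.6
```

```bash
python3 - <<'E'
from h import *
o=arm.get_obs()
print(o['t'],o['eef_pos'],o['orientation'],o['wrist_force'],o['grip_width'])
print(totool(o,[565.5,174,130],2.916-np.pi/2))
E
```

```text
6.2333 [566.5341043  121.50713895 139.82085655] [[ 0.01735125 -0.96781828  0.25105121]
 [-0.00641393  0.25097611  0.96797203]
 [-0.99982888 -0.01840575 -0.00185277]] [ 0.11259954  1.12063323 -1.08001766] 29.57268358884444
(array([ 9.5, 14.4, 50.6]), np.float64(-0.028))
```

Emit:
{"fn": "jog_arm", "kwargs": {
  "series": [
    [-1,[3,4,16],[-0.01,0,0.006]],
    [-1,[3,4,16],[-0.01,0,0.006]],
    [-1,[3,3,8],[-0.008,0,0.005]],
    [-1,[1,1,3],[0,0,0.002]],
    [-1,[1,0,0],[0,0,0]]
  ]
}}

```text
t: 6.65
eef_pos: [562.0, 176.3, 130.6]
orientation: [[-0.002, -0.977, 0.212], [0.003, 0.212, 0.977], [-1.0, 0.002, 0.002]]
wrist_force: [0.0, -0.5, -1.8]
grip_width: 29.4
```

```bash
python3 - <<'E'
from h import *
o0=arm.get_obs();a=grab('top');b=grab('wrist');s=grab('side');o=arm.get_obs()
print(o['t'],o0['eef_pos'],o['eef_pos'],o['orientation'],o['wrist_force'],o['grip_width'])
print(totool(o,[565.5,174,130],2.916-np.pi/2))
cv2.imwrite('pics/m3.png',np.vstack([np.hstack([cv2.resize(a['color'][130:270,200:320],(400,400)),cv2.resize(s['color'][100:220,240:390],(400,400))]),np.hstack([cv2.resize(b['color'],(320,200)),np.zeros((200,480,3),'uint8')])])[:,:,::-1])
np.savez('m3.npz',p=o0['eef_pos'])
E
```

```text
6.8 [562.02251657 176.29390207 130.56803438] [562.23382265 173.88158087 130.49095657] [[-2.13528552e-03 -9.76725647e-01  2.14481818e-01]
 [ 1.06839182e-03  2.14479957e-01  9.76727806e-01]
 [-9.99997150e-01  2.31474336e-03  5.85549750e-04]] [ 0.23684163 -0.3200769  -2.21296274] 29.895563328291907
(array([ 0.5, -3.2,  0.8]), np.float64(0.009))
```

View pics/m3.png

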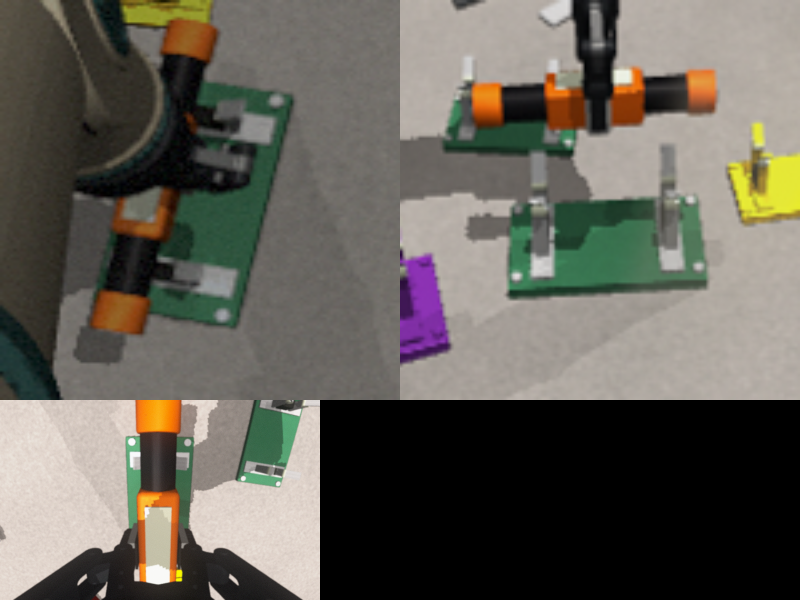

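The lamp is held level above the large green rack and roughly aligned with it. In the wrist view both lie along the same axis. I'll check the lamp's position and heading against the rack numerically.

```bash
python3 - <<'E'
from h import *
o0=arm.get_obs();d=grab('wrist');s=grab('side');o=arm.get_obs()
print(o0['eef_pos'],o['eef_pos'],o['wrist_force'])
zc=o['eef_pos'][2]+16
# side: caps
m=measure(s)['orange_m']; m[:90]=0;m[160:]=0
cs=[c for c in big(m,4) if c.sum()>40]; pts=[]
for c in cs:
    p=np.argwhere(c)[:,::-1]; P=onplane(s,p,zc).mean(0); pts.append((P,c.sum())); print('side',p.mean(0).round(1),c.sum(),P.round(1))
m=measure(d)['orange_m']; print('wrist lamp',rect(onplane(d,np.argwhere(big(m)[0])[:,::-1],zc)))
for c in big(m,3):
    p=np.argwhere(c)[:,::-1]; print('w',c.sum(),p.min(0),p.max(0),rect(onplane(d,p,zc)))
hsv=cv2.cvtColor(d['color'],cv2.COLOR_RGB2HSV); H,S,V=[hsv[:,:,i].astype(int) for i in range(3)]
g=(H>60)&(H<85)&(S>80)&(V>40); g[:,450:]=0
# plate edges: leftmost & rightmost per row
for r in range(80,260,20):
    c=np.where(g[r])[0]
    if len(c):
        P=onplane(d,[[c[0],r],[c[-1],r]],12); q=onplane(d,[[np.where(m[r])[0].min() if m[r].any() else 0,r],[np.where(m[r])[0].max() if m[r].any() else 0,r]],zc)
        print(r,c[0],c[-1],P[:,:2].round(1).tolist(),P.mean(0)[:2].round(1),'lamp',q.mean(0)[:2].round(1))
E
```

```text
[562.23382265 173.88158087 130.49095657] [562.38009407 173.79287861 130.60838802] [-0.07717986 -0.26132191 -2.33540218]
side [301.1 131.6] 190 [532.7 171.4 146.6]
side [325.6 130. ] 156 [589.3 160.8 146.6]
side [272.6 130.9] 150 [469.4 193.6 146.6]
side [352.7 126.1] 116 [654.7 156.7 146.6]
wrist lamp (array([562.76623535, 172.25259399]), [33.43537139892578, 87.31904602050781], np.float32(2.9202197))
w 5943 [273 177] [358 364] (array([562.76623535, 172.25259399]), [33.43537139892578, 87.31904602050781], np.float32(2.9202197))
w 3606 [272   0] [361  67] (array([471.30328369, 192.66615295]), [21.513065338134766, 30.443296432495117], np.float32(1.3549018))
w 5 [288 233] [289 236] (array([540.55371094, 166.14608765]), [0.3972832262516022, 1.282747745513916], np.float32(2.927339))
80 254 388 [[470.6, 146.8], [491.3, 241.5]] [480.9 194.1] lamp [458.   74.7]
100 255 387 [[484.3, 143.9], [505.0, 238.5]] [494.7 191.2] lamp [464.7  71.5]
120 255 386 [[498.3, 140.2], [519.1, 235.4]] [508.7 187.8] lamp [471.6  68.2]
140 256 384 [[512.8, 137.0], [533.5, 231.5]] [523.2 184.3] lamp [478.7  64.7]
160 257 383 [[527.8, 133.8], [548.4, 228.3]] [538.1 181. ] lamp [486.   61.1]
180 258 382 [[543.2, 130.5], [563.8, 224.9]] [553.5 177.7] lamp [521.3 181.7]
200 259 380 [[559.1, 127.0], [579.6, 220.8]] [569.4 173.9] lamp [528.9 179.9]
220 260 370 [[575.6, 123.4], [594.6, 210.1]] [585.1 166.8] lamp [536.9 177.9]
240 261 378 [[592.7, 119.6], [613.3, 213.7]] [603.  166.6] lamp [545.2 176.3]
```

Emit:
{"fn": "jog_arm", "kwargs": {
  "series": [
    [-1,[10,-1,1.5],[0,0,0]],
    [-1,[16,-1,1.5],[0,0,0]],
    [-1,[16,0,0],[0,0,0]],
    [-1,[12,0,0],[0,0,0]],
    [-1,[5,0,0],[0,0,0]]
  ]
}}

```text
t: 7.32
eef_pos: [568.3, 172.5, 69.8]
orientation: [[0.004, -0.975, 0.221], [0.001, 0.221, 0.975], [-1.0, -0.004, 0.002]]
wrist_force: [-0.4, 0.8, -1.1]
grip_width: 29.2
```

```bash
cat > st.py <<'E'
from h import *
o=arm.get_obs();R=o['orientation']
print(o['t'],o['eef_pos'].round(1),o['wrist_force'].round(1),o['grip_width'].round(1),'qd',o['qd'].round(3))
print(totool(o,[565,175.5,34],2.918-np.pi/2),'tilt wz,wy',(R.T@np.cross(R[:,0],[0,0,-1])).round(3))
E
python3 st.py
```

```text
Traceback (most recent call last):
  File "st.py", line 3, in <module>
    print(o['t'],o['eef_pos'].round(1),o['wrist_force'].round(1),o['grip_width'].round(1),'qd',o['qd'].round(3))
                                                                 ^^^^^^^^^^^^^^^^^^^^^
AttributeError: 'float' object has no attribute 'round'
```

Emit:
{"fn": "jog_arm", "kwargs": {
  "series": [
    [-1,[3,2,1],[0,0,0.003]],
    [-1,[4,2,1],[0,0,0.002]],
    [-1,[3,1,0.5],[0,0,0]],
    [-1,[2,0.5,0],[0,0,0]],
    [-1,[1,0,0],[0,0,0]]
  ]
}}

```text
t: 7.73
eef_pos: [563.8, 176.0, 55.1]
orientation: [[-0.001, -0.975, 0.224], [0.003, 0.224, 0.975], [-1.0, 0.002, 0.002]]
wrist_force: [0.3, 1.3, -0.5]
grip_width: 29.3
```

```bash
sed -i "s/o\['grip_width'\].round(1)/o['grip_width']/" st.py; python3 st.py
```

```text
7.7333 [563.8 176.   55.1] [ 0.3  1.3 -0.5] 29.323870359849852 qd [-0.001  0.014 -0.006 -0.    -0.001 -0.024  0.002]
(array([21.1, -1.3, -0.3]), np.float64(-0.002)) tilt wz,wy [ 0.     0.002 -0.002]
```

Emit:
{"fn": "jog_arm", "kwargs": {
  "series": [
    [-1,[2,-0.5,0],[0,0,0]],
    [-1,[2,-0.3,0],[0,0,0]],
    [-1,[2,0,0],[0,0,0]],
    [-1,[2,0,0],[0,0,0]],
    [-1,[2,0,0],[0,0,0]]
  ]
}}

```text
t: 8.15
eef_pos: [566.2, 177.0, 52.2]
orientation: [[0.003, -0.975, 0.223], [0.006, 0.223, 0.975], [-1.0, -0.002, 0.006]]
wrist_force: [-4.2, -1.0, 12.4]
grip_width: 29.0
```

```bash
python3 st.py
```

```text
8.15 [566.2 177.   52.2] [-4.2 -1.  12.4] 29.01927503759654 qd [ 0.007 -0.    -0.006  0.003 -0.    -0.012  0.005]
(array([18.2,  0.8, -1.9]), np.float64(-0.001)) tilt wz,wy [0.    0.006 0.002]
```

Emit:
{"fn": "jog_arm", "kwargs": {
  "series": [
    [-1,[3,0,0],[0,0,0]],
    [-1,[4,0,0],[0,0,0]],
    [-1,[4,0,0],[0,0,0]],
    [-1,[4,0,0],[0,0,0]],
    [-1,[4,0,0],[0,0,0]]
  ]
}}

```text
t: 8.57
eef_pos: [571.5, 176.1, 44.0]
orientation: [[0.015, -0.975, 0.222], [0.008, 0.223, 0.975], [-1.0, -0.013, 0.011]]
wrist_force: [-1.9, -1.2, 6.6]
grip_width: 29.5
```

```bash
python3 st.py
```

```text
8.5667 [571.5 176.1  44. ] [-1.9 -1.2  6.6] 29.539358280608937 qd [ 0.014  0.048 -0.005  0.003 -0.002 -0.078  0.011]
(array([ 9.9,  6.3, -2.1]), np.float64(-0.001)) tilt wz,wy [0.    0.011 0.013]
```

Emit:
{"fn": "jog_arm", "kwargs": {
  "series": [
    [-1,[2,2,-0.5],[0,0.002,0.004]],
    [-1,[3,2,-0.5],[0,0.002,0.004]],
    [-1,[3,1.5,0],[0,0.002,0.003]],
    [-1,[2,0.5,0],[0,0.002,0.002]],
    [-1,[2,0,0],[0,0,0]]
  ]
}}

```text
t: 8.98
eef_pos: [571.7, 175.3, 36.4]
orientation: [[0.014, -0.975, 0.223], [0.003, 0.223, 0.975], [-1.0, -0.013, 0.006]]
wrist_force: [-0.2, 0.2, -2.5]
grip_width: 29.7
```

```bash
python3 st.py
```

```text
8.9833 [571.7 175.3  36.4] [-0.2  0.2 -2.5] 29.705092635247574 qd [ 0.007  0.043 -0.005  0.01  -0.004 -0.052  0.007]
(array([ 2.4,  6.6, -1.3]), np.float64(-0.001)) tilt wz,wy [0.    0.006 0.013]
```

Emit:
{"fn": "jog_arm", "kwargs": {
  "series": [
    [-1,[2,2,0],[0,0.001,0.003]],
    [-1,[2,2,0],[0,0.001,0.003]],
    [-1,[2,1.5,0],[0,0.001,0.003]],
    [-1,[2,1,0],[0,0,0.002]],
    [-1,[1,0,0],[0,0,0]]
  ]
}}

```text
t: 9.4
eef_pos: [571.5, 175.4, 33.6]
orientation: [[0.013, -0.974, 0.225], [0.003, 0.225, 0.974], [-1.0, -0.012, 0.006]]
wrist_force: [-0.5, -0.6, 3.6]
grip_width: 29.3
```

```bash
python3 st.py; python3 - <<'E'
from h import *
s=grab('side');save({'color':cv2.resize(s['color'][90:220,240:400],(800,600))},'s4.png')
E
```

```text
9.4 [571.5 175.4  33.6] [-0.5 -0.6  3.6] 29.26118067195574 qd [ 0.003 -0.002 -0.001 -0.004  0.002  0.001  0.002]
(array([-0.5,  6.4, -1.3]), np.float64(-0.003)) tilt wz,wy [-0.     0.006  0.012]
```

View pics/s4.png

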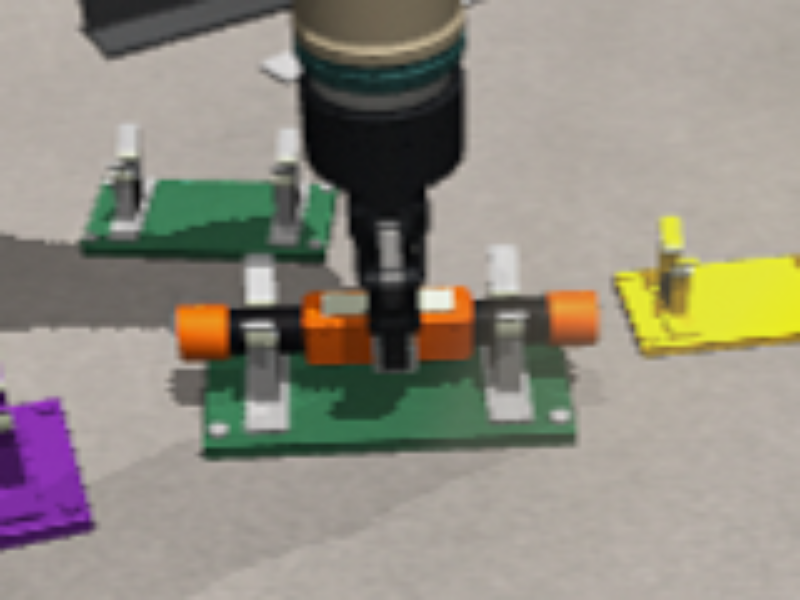

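Both necks appear to sit in the clips, level, with the caps outside them at (205,332) and (575,318). One small confirming press, then I open.

Emit:
{"fn": "jog_arm", "kwargs": {
  "series": [
    [-1,[3,0,0],[0,0,0]],
    [-1,[3,0,0],[0,0,0]],
    [-1,[3,0,0],[0,0,0]],
    [-1,[0,0,0],[0,0,0]],
    [-1,[0,0,0],[0,0,0]]
  ]
}}

```text
t: 9.87
eef_pos: [571.3, 175.3, 33.8]
orientation: [[0.013, -0.974, 0.225], [0.005, 0.225, 0.974], [-1.0, -0.012, 0.008]]
wrist_force: [2.3, -0.6, -2.2]
grip_width: 29.5
```

Emit:
{"fn": "jog_arm", "kwargs": {
  "series": [
    [0.6,[0,0,0],[0,0,0]],
    [0.6,[0,0,0],[0,0,0]],
    [0.6,[0,0,0],[0,0,0]],
    [0.6,[0,0,0],[0,0,0]],
    [0.6,[0,0,0],[0,0,0]]
  ]
}}

```text
t: 10.28
eef_pos: [568.6, 175.6, 31.8]
orientation: [[0.007, -0.975, 0.224], [0.004, 0.224, 0.975], [-1.0, -0.006, 0.006]]
wrist_force: [-0.2, 0.6, -0.3]
grip_width: 68.5
```

Emit:
{"fn": "jog_arm", "kwargs": {
  "series": [
    [0.6,[-8,0,0],[0,0,0]],
    [0.6,[-20,0,0],[0,0,0]],
    [0.6,[-30,0,0],[0,0,0]],
    [0.6,[-30,0,0],[0,0,0]],
    [0.6,[-30,0,0],[0,0,0]]
  ]
}}

```text
t: 10.7
eef_pos: [562.0, 173.8, 148.0]
orientation: [[-0.009, -0.975, 0.224], [-0.001, 0.224, 0.975], [-1.0, 0.009, -0.003]]
wrist_force: [-0.1, 0.2, 0.2]
grip_width: 68.4
```

```bash
python3 - <<'E'
from h import *
d=grab('wrist');s=grab('side');t=grab('top')
cv2.imwrite('pics/m5.png',np.hstack([cv2.resize(d['color'],(400,400)),cv2.resize(s['color'][90:220,240:400],(400,400))])[:,:,::-1])
C=cloud(s)
m=measure(s)['orange_m']; m[:90]=0;m[200:]=0
for c in big(m,3):
    p=np.argwhere(c)[:,::-1]; print('side',c.sum(),onplane(s,p,50).mean(0).round(1),np.percentile(C[c][:,2],[5,50,95]).round(1))
m=measure(d)['orange_m']; C=cloud(d)
for c in big(m,3): print('w',c.sum(),rect(onplane(d,np.argwhere(c)[:,::-1],60)),np.percentile(C[c][:,2],[5,50,95]).round(1))
E
```

```text
side 391 [567.4 166.7  50. ] [36.9 55.  64.9]
side 119 [478.9 195.7  50. ] [43.2 59.3 63.9]
side 96 [661.9 154.7  50. ] [46.9 58.7 64.2]
w 2308 (array([570.56170654, 173.93699646]), [29.96450424194336, 88.5790023803711], np.float32(2.903046)) [62.7 65.4 66.8]
w 1489 (array([479.09506226, 194.77026367]), [25.144607543945312, 28.685148239135742], np.float32(1.334061)) [56.3 62.8 65.5]
w 948 (array([659.78485107, 153.27983093]), [28.325674057006836, 31.627653121948242], np.float32(2.9536905)) [56.7 63.3 65.5]
```

View pics/m5.png

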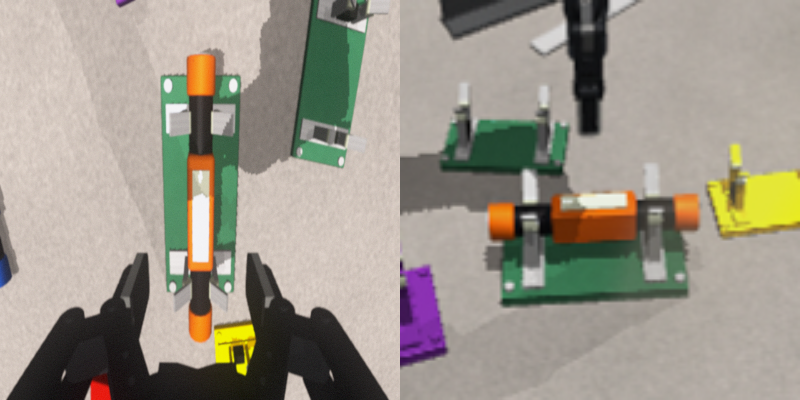

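The picture shows the lamp seated in both clips with its top at about 65.5 mm, so its centre is near 50 mm. Both caps are at equal height and the gripper is clear.

```bash
python3 -c "
from h import *
t=grab('top');m=measure(t)['blue_m'];m[:,:350]=0;m[:,460:]=0
print(rect(onplane(t,np.argwhere(m)[:,::-1],16)),arm.get_obs()['eef_pos'],arm.get_obs()['t'])
print(arm.sign_off())"
```

```text
(array([ 478.30020142, -137.88075256]), [29.22458267211914, 214.23768615722656], np.float32(3.050948)) [563.24830561 174.18638213 147.9646873 ] 10.9
the job is handed in; nothing more can be done
None
```

The orange lamp is snapped home in both clips of the larger green rack, released, and the job is handed in at 10.9 s on the clock. I gripped it by the middle block, lowered it onto the noses and pushed it down. The highest wrist force I read was about 12 N, sampled only at the ends of moves. A small confirming press moved it no further, and I opened the gripper and lifted clear.

**Last checks:**
- **Height:** the lamp's top is at about 65.5 mm, which puts its centre at about 50 mm (home height). Both end caps are level.
- **Position:** it sits about 5 mm off centre along the rack (limit 16 mm) and 1 mm or less across it.
- **Angle:** its axis is within about 0.02 rad of the rack's.
- **Other items:** the blue lamp is unmoved to within 0.2 mm. I did not re-measure the red magnet, but the gripper never went near it.
- **Gripper:** raised to about 148 mm, touching nothing.

**Disagreements:** the side and wrist cameras differed by 3–7 mm on the lamp's position, with the block differing most because the side view sees its flank. Partly shadowed strip readings were also off, so I did not use them. While the arm was holding still or pushing, it drifted up to about 7 mm off its commanded pose and tilted slightly. That caused the 5 mm offset along the rack.

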